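# Find a wobbling coffee grinder's hanging foot with a levelling shim

## Task

The coffee grinder wobbles: one of its two front feet has lost its rubber pad and hangs a few millimetres clear of the worktop. Hold the white levelling shim by its grip, feel for the gap with its thin end, straight in from the front under the feet (it stops dead against a foot that stands), and slide it in under the hanging foot until it wedges snugly and the foot bears on it. Leave the shim there, with the grinder still level where it stood and the cup and milk pitcher undisturbed.

Things in the scene. Friction and masses are not known exactly. Their poses are not given: they have to be found in the camera images.
- shim: White plastic levelling shim, 40 g, lying flat, tip roughly away from the robot: a block grip 30 mm long (x), 26 wide (y), 24 high, and ahead of it a blade 22 mm wide, flat below, 10 mm thick at the grip and thinning evenly to 4 mm at the tip (0.076 mm per mm). Origin: underside, below the grip's middle; +x points to the tip, z up.
- shim_tip (a point): Middle of the shim's thin end, on its underside, 95 mm ahead of the grip's middle.
- grinder: Grey coffee grinder, 405 mm high, 5 kg, standing loose (slides or rocks if pushed hard), front to the robot, turned up to 9 degrees. Foot plate 200 mm deep (x), 130 wide (y), 16 to 38 mm above the worktop; all above it is set back 37 mm or more from the plate's front edge. Origin: on the worktop below the plate's middle; +x points from front to back, +y to the left, z up.
- foot_left (a point): Worktop point below the middle of the left (+y) front foot, 24 mm behind the plate's front edge, 46 mm left of its middle; axes as the grinder's. Both front feet are steel stubs 20 mm across that end 6 mm above the worktop; under one of them, not always the same, a black rubber pad 26 mm across fills that gap, under the other it is open.
- foot_right (a point): The same point below the right (-y) front foot, 46 mm right of the plate's middle. At the padded foot the shim's tip stops 13 mm short of the foot's middle; under the open one it passes freely and the taper begins to wedge about 16 mm beyond the middle; a push of about 8 N seats it at about 19 mm.
- cup: Blue espresso cup, 63 mm across, 55 mm high, on a blue saucer 116 mm across, 14 mm high, between the shim and the grinder. Leave alone. Origin: underside.
- pitcher: Steel milk pitcher, 72 x 86 mm, 94 mm high, to the right of the shim. Leave alone. Origin: underside.

How it is judged:
By the outcome, as a careful person would: the job done as asked, in the order asked, and still so for the second after the job is handed in, with the robot touching nothing.
It also fails if it takes over 56 s, if anything falls off the work surface, if the arm or the gripper's body presses on something with over 40 N, if the wrist force passes 120 N, or if a joint passes its speed limit or range.

## Robot

A 7-joint arm with a two-finger parallel gripper is mounted at the origin on a cart in front of the work surface, level with it; the furniture and walls round the work are solid. World frame = base frame: x ahead of the robot, y to its left, z up, the work surface at z = 0. Lengths are in m, angles in rad, forces in N, time in s.
With the tool pointing down it reaches from about 0.4 to 0.85 m from the base axis. Payload 4.5 kg.
Tool frame: the origin (TCP) lies where the fingers leave the gripper's body, on its centre line; the fingertips stand 64 mm ahead of it and the grasp point (between the pads) lies 45 mm ahead of it; z points along the fingers, y is the line along which they close (so a half turn about z gives the same grasp; the last joint's range is limited). The gripper opens to 88 mm and grips with 3 to 60 N. Pads are 18 mm wide; open, the fingers measure 123 mm over their backs; the gripper's body (75 mm by 187 mm) begins 45 mm behind the grasp point.
Start: joints at [-1.266, 0.689, -0.195, 1.565, 0.157, 0.902, -0.215], TCP at [0.167, 0.602, 0.303] pointing down, gripper open.
Joint ranges: [-3.01, 3.01], [-0.46, 2.08], [-1.47, 1.51], [0.13, 2.56], [-1, 4.14], [0.04, 2.09], [-2.66, 2.66]. Speed limits (rad/s): [2.57, 2.57, 3.14, 3.14, 3.14, 3.14, 3.14].

## Interface

Orientations are given as a unit quaternion [x, y, z, w].
In Python, from plant import r gives the robot as it stands.
- The arm moves only by the tool play_rows, never from a script. Its arguments are lists of equal length, an entry for each row: "translation": the shift along the tool's x, y, z in m, a list of three; "delta_rot": the turn, a rotation vector about the tool's x, y, z in degrees, a list of three; "grip": the opening, from -1 (shut) to 1 (fully open). In form: {"translation": [[x, y, z], ...], "delta_rot": [[rx, ry, rz], ...], "grip": [grip, ...]}. A call has 1 to 20 rows; each row shifts and turns the commanded pose from where the row before left it, along the tool's axes as they then stand; what a row does not reach is not made up. A row lasts 1/8 s, in which the tool goes at most 62.5 mm and 10.7 degrees, less where a joint would pass 70% of its speed; a pose out of reach is approached as far as the arm can. A call with a gripper value outside its range is refused whole. The fingers move at their own pace and stop on an object; "squeeze" is the grip in N (left out, the last holds). Time passes only in rows, so rows that do not move let the fingers close. It gives the time, the measured TCP pose, the force, the opening and the grip force at its end, in the units of the state.
- r.get_state(): the state, without advancing time (a new reading comes with each control period).
- r.snapshot(name): name is "side" or "top" or "wrist"; returns the picture (384x512x3 uint8, blue, green, red); there is no depth.
- r.get_calibration(name): a dict with "intrinsics" (3x3 intrinsics, pixels), "k1" (the pictures are not rectified: a ray, as slopes to the right and down, at radius r is drawn at 1 + k1 r^2 times it, then the intrinsics apply), "eye" and "rotation" of the camera in the world. Camera axes: x right, y up, looking along -z (the intrinsics and any distortion apply to the point x, -y, -z); pixel columns grow to the right and rows downward; lengths in m; the calibration is good to about 2 mm. A picture is of the moment at which its call begins: read the wrist's pose just before it. get_calibration takes no time and is no camera call; for the wrist camera it gives the pose at the moment of the call.
- r.finish_job(): hands the job in; it is judged then, once.
Trained networks look in the newest picture that a camera, given by its name, has taken for a name from the list of things; names that differ only in an ending like _2 or _b are one class to them, and where a whole thing is asked for, a point or a joint stands for the part that bears it (a point fixed in the world has none). Each returns a list of dicts, best first, with "confidence" (0 to 1); they miss things now and then, are a little off and sometimes report something else, mostly with a low value. They report only what shows in the picture. A call takes as long as a camera call.
- r.look_for(camera, target): "point" ([x, y, z] in m, in world coordinates, good to about 4 mm: the middle of the surface that is visible of it).
- r.silhouettes(camera, target): "pixels" (384x512 bool, what is visible of it).
The state is a dict: "clock": time; "q": joint angles; "qd": joint speeds; "joint_torque": joint torques, N m; "tool_pos": TCP position; "eef_rot": TCP orientation; "contact_force": force on the tool from outside, world axes, zero at the start; "moment": the same for the moment, N m; "opening": opening from 0.0 (shut) to 1.0 (fully open); "finger_force": force on a finger pad.
Only numpy, scipy, OpenCV 4.12 (cv2) and the standard library are available. Lean on these libraries where they do the work, as an engineer would, in place of code of your own. Each camera call takes 0.05 s, during which the arm holds its last target. There are 200 camera calls.

## Working session

There is one attempt and no reset: what is moved stays moved. The work goes in short steps, Python scripts to look and compute and a tool call to move; the robot and the scene stay as the last step left them, time stands still between calls to the robot, and variables do not carry over. Pictures are saved under pics/ and viewed, at most 10 in all, crops included, and the job is handed in when it is done.

Besides the shell and the picture viewer there is one more tool, called after "Call:" as a command line: name --argument value ..., lists and objects as JSON in quotes. play_rows: Moves the arm, as the interface text tells. Its arguments: {"type":"object","properties":{"translation":{"type":"array","items":{"type":"array","items":{"type":"number"}}},"delta_rot":{"type":"array","items":{"type":"array","items":{"type":"number"}}},"grip":{"type":"array","items":{"type":"number"}},"squeeze":{"type":"number"}},"required":["translation","delta_rot","grip"]}

```bash
ls; mkdir -p pics; cat > h.py <<'E'
import numpy as np, cv2
from plant import r
from scipy.spatial.transform import Rotation as R
def ray(cal,u,v):
    K=np.array(cal["intrinsics"]);k=cal["k1"]
    d=np.array([(u-K[0,2])/K[0,0],(v-K[1,2])/K[1,1]]);s=d.copy()
    for _ in range(30): s=d/(1+k*(s@s))
    return np.array(cal["rotation"])@np.array([s[0],-s[1],-1.])
def at(cal,u,v,z):
    e=np.array(cal["eye"]);w=ray(cal,u,v);return e+w*(z-e[2])/w[2]
def proj(cal,p):
    K=np.array(cal["intrinsics"]);c=np.array(cal["rotation"]).T@(np.array(p)-np.array(cal["eye"]))
    s=np.array([c[0],-c[1]])/-c[2];s=s*(1+cal["k1"]*(s@s));return K[0,0]*s[0]+K[0,2],K[1,1]*s[1]+K[1,2]
E
python3 - <<'E'
from h import *
np.set_printoptions(precision=4,suppress=True)
for c in("top","side"):
    im=r.snapshot(c);cv2.imwrite(f"pics/{c}1.png",im)
    cal=r.get_calibration(c);print(c,np.array(cal["eye"]),cal["intrinsics"][0][0],cal["k1"]);print(np.array(cal["rotation"]))
    for t in("shim","shim_tip","grinder","foot_left","foot_right","cup","pitcher"):
        print(t,[(np.round(o["point"],4).tolist(),round(o["confidence"],2)) for o in r.look_for(c,t)][:3])
s=r.get_state();print(s)
E
```

```text
pics
top [0.4361 0.0755 1.1715] 432.53443721582414 -0.15837190367133488
[ 0.0387 -0.0398 -0.6954  0.7164]
shim [([0.5052, -0.0216, 0.008], 0.89)]
shim_tip [([0.505, -0.015, 0.0063], 0.69), ([0.666, 0.2821, 0.3006], 0.48)]
grinder [([0.6715, 0.2809, 0.296], 0.85)]
foot_left [([0.6689, 0.2838, 0.2987], 0.76)]
foot_right [([0.5005, -0.0153, 0.0093], 0.46)]
cup [([0.5996, 0.1157, 0.041], 0.74)]
pitcher [([0.5832, -0.2535, 0.0388], 0.84)]
side [ 0.1223 -0.7289  0.4251] 373.53002192690747 -0.09017501030200509
[ 0.5353 -0.129  -0.2084  0.8083]
shim [([0.4775, -0.034, 0.0106], 0.87)]
shim_tip [([0.4771, -0.0287, 0.0089], 0.82)]
grinder [([0.6917, 0.2494, 0.2122], 0.69)]
foot_left [([0.6932, 0.2459, 0.2082], 0.93)]
foot_right [([0.6878, 0.2455, 0.2182], 0.91)]
cup [([0.5853, 0.094, 0.0427], 0.91)]
pitcher [([0.5637, -0.2674, 0.0622], 0.87)]
{'clock': 0.8, 'q': array([-1.2662,  0.6891, -0.1946,  1.5653,  0.1574,  0.9025, -0.2151]), 'qd': array([-0.0003,  0.0006,  0.0011, -0.0013, -0.0012,  0.0012,  0.0013]), 'joint_torque': array([ -0.0004, -52.7439,  -1.267 , -15.374 ,  -0.0519,  -0.0007,
         0.    ]), 'tool_pos': array([0.1672, 0.6023, 0.3028]), 'eef_rot': array([0.135 , 0.9908, 0.0001, 0.    ]), 'contact_force': array([ 0.0277, -0.104 ,  0.275 ]), 'moment': array([-0.0086,  0.0271, -0.0373]), 'finger_force': 0.0, 'opening': 1.0008884723691542}
```

```bash
sed -i 's/np.array(cal\["rotation"\])/R.from_quat(cal["rotation"]).as_matrix()/g' h.py
python3 - <<'E'
import cv2
for c in("top","side"): cv2.imwrite(f"pics/{c}1b.png",cv2.resize(cv2.imread(f"pics/{c}1.png"),(800,600),interpolation=2))
E
```

```text
(no output)
```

View pics/top1b.png

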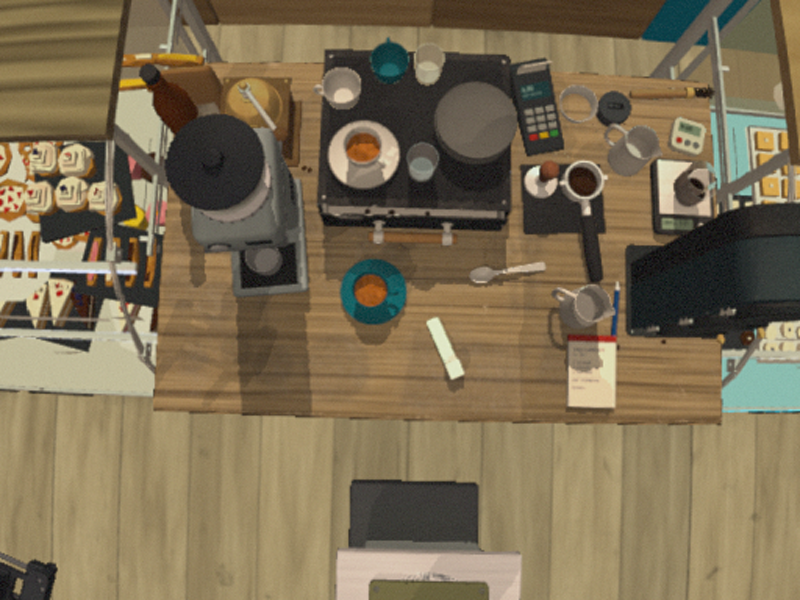

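View pics/side1b.png

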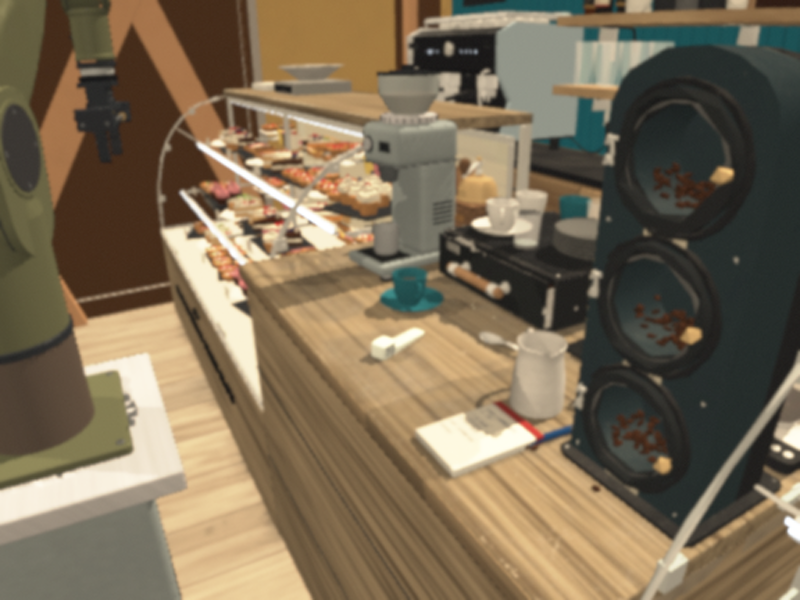

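The top picture shows the grinder plate's front edge at about (238,294)–(307,290) in 800x600 pixels. The shim runs from its tip at (433,320) to its grip at (455,378), and the cup is at (373,292). In the side view the shim lies clear of the other things.

```bash
python3 - <<'E'
from h import *
np.set_printoptions(precision=4,suppress=True)
cal=r.get_calibration("top");r.snapshot("top")
for t,z in(("shim",.010),("cup",.014),("pitcher",.05)):
    o=r.silhouettes("top",t)
    if not o: print(t,"none");continue
    m=o[0]["pixels"].astype(np.uint8);c=max(cv2.findContours(m,0,1)[0],key=cv2.contourArea)[:,0]
    P=np.array([at(cal,u,v,z)[:2] for u,v in c])
    print(t,o[0]["confidence"],cv2.minAreaRect((P*1000).astype(np.float32)),cv2.minEnclosingCircle((P*1000).astype(np.float32)))
for u,v in((238,294),(307,290),(433,320),(455,378)):
    print(at(cal,(u+.5)*.64-.5,(v+.5)*.64-.5,.038 if u<400 else .008))
im=cv2.imread("pics/top1.png")
cv2.imwrite("pics/c1.png",cv2.resize(im[140:200,140:220],None,fx=10,fy=10,interpolation=2))
E
```

```text
shim 0.72 ((502.9966125488281, -14.83062744140625), (110.58067321777344, 27.922639846801758), 26.89179801940918) ((504.3674621582031, -17.4936580657959), 55.345699310302734)
cup 0.76 ((601.5619506835938, 116.01284790039062), (62.704227447509766, 64.41222381591797), 38.824562072753906) ((599.2081298828125, 111.44351196289062), 38.077335357666016)
pitcher 0.69 ((583.316650390625, -247.39779663085938), (79.63937377929688, 93.9588394165039), 20.30831527709961) ((585.2066040039062, -247.66981506347656), 57.00404739379883)
[0.5826 0.3394 0.038 ]
[0.5928 0.2213 0.038 ]
[0.551  0.0046 0.008 ]
[ 0.452  -0.0356  0.008 ]
```

View pics/c1.png

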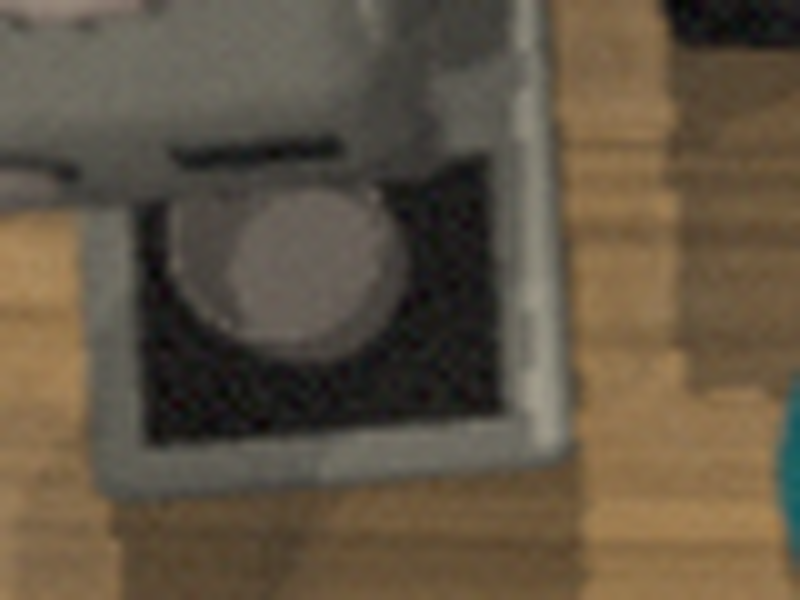

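The crop shows the plate's front edge running from about (103,497) to (568,453) in the crop. That puts the grinder at a yaw of about +5°.

```bash
python3 - <<'E'
from h import *
np.set_printoptions(precision=4,suppress=True)
s=r.get_state();cal=r.get_calibration("wrist")
T=R.from_quat(s["eef_rot"])
print(T.inv().apply(np.array(cal["eye"])-s["tool_pos"]));print((T.inv()*R.from_quat(cal["rotation"])).as_matrix());print(cal["intrinsics"],cal["k1"])
E
```

```text
[ 0.077   0.0005 -0.0809]
[[-0.0008  0.9558  0.2941]
 [ 1.      0.0011 -0.0008]
 [-0.001   0.2941 -0.9558]]
[[281.28     0.     260.239 ]
 [  0.     281.28   190.0704]
 [  0.       0.       1.    ]] -0.05149617942370532
```

Call:
play_rows --translation '[[-0.031, -0.025, 0.005], [-0.031, -0.025, 0.005], [-0.031, -0.025, 0.005], [-0.031, -0.025, 0.005], [-0.031, -0.025, 0.005], [-0.031, -0.025, 0.01], [-0.031, -0.025, 0.01], [-0.031, -0.025, 0.01], [-0.031, -0.025, 0.01], [-0.031, -0.025, 0.01], [0, 0, 0.035], [0, 0, 0.035], [0, 0, 0.03], [0, 0, 0], [0, 0, 0], [0, 0, 0]]' --delta_rot '[[0, 0, 0], [0, 0, 0], [0, 0, 0], [0, 0, 0], [0, 0, 0], [0, 0, 0], [0, 0, 0], [0, 0, 0], [0, 0, 0], [0, 0, 0], [0, 0, -7], [0, 0, -7], [0, 0, -6.5], [0, -9, 0], [0, -8, 0], [0, -8, 0]]' --grip '[1, 1, 1, 1, 1, 1, 1, 1, 1, 1, 1, 1, 1, 1, 1, 1]'

```text
clock: 3.0
tool_pos: [0.4059, 0.2626, 0.1256]
eef_rot: [-0.041, 0.996, -0.033, 0.072]
contact_force: [0.4, -0.7, -0.6]
opening: 0.997
finger_force: 0.0
```

```bash
python3 - <<'E'
from h import *
np.set_printoptions(precision=4,suppress=True)
s=r.get_state();print(s["clock"],s["tool_pos"],R.from_quat(s["eef_rot"]).as_matrix(),s["q"])
cal=r.get_calibration("wrist");im=r.snapshot("wrist");cv2.imwrite("pics/w1.png",im)
cv2.imwrite("pics/w1b.png",cv2.resize(im,(800,600),interpolation=2))
for p in((.588,.28,.016),(.611,.327,0),(.617,.235,0)): print(proj(cal,p))
for t in ("foot_left","foot_right","cup"):
    print(t,[(np.round(o["point"],4).tolist(),round(o["confidence"],2)) for o in r.look_for("wrist",t)])
E
```

```text
3.0 [0.4059 0.2626 0.1256] [[-0.9864 -0.0764  0.1453]
 [-0.0858  0.9946 -0.0591]
 [-0.14   -0.0708 -0.9876]] [-0.6729  0.8298 -0.1199  2.1834  1.3025  0.24   -0.3858]
(np.float64(270.52073032774683), np.float64(358.36463095305623))
(np.float64(312.08093921844863), np.float64(362.09834857913484))
(np.float64(228.09873931500726), np.float64(356.2051539526327))
foot_left []
foot_right []
cup []
```

View pics/w1b.png

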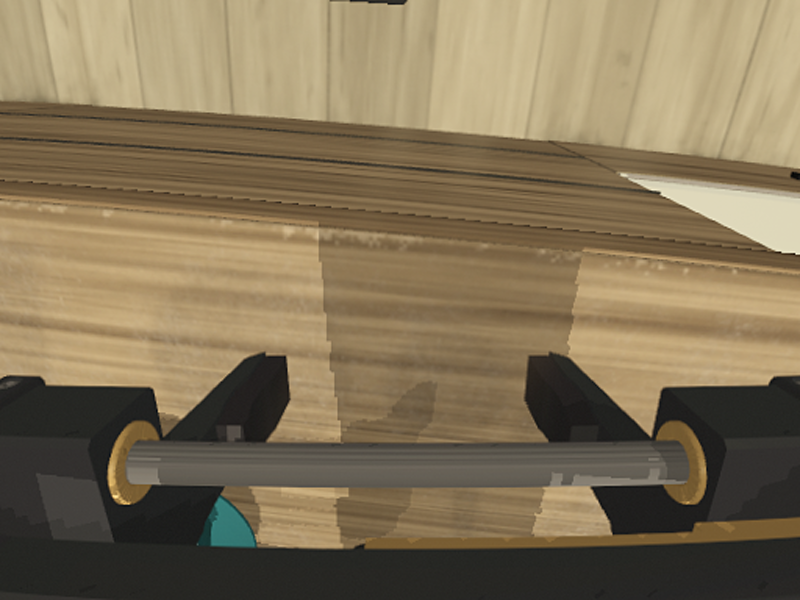

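The wrist view looks back towards the robot: the gripper body fills the bottom rows and the feet are hidden. I will feel for the gap instead and measure the plate outline more closely from the top camera.

```bash
cat > g.py <<'E'
from h import *
from scipy.optimize import least_squares
np.set_printoptions(precision=4,suppress=True)
cal=r.get_calibration("top")
z2=lambda X,Y:((X+.5)/10-.5+140,(Y+.5)/10-.5+140)
P={k:[at(cal,*z2(*p),z)[:2] for p in v] for k,v,z in(("L",[(80,230),(88,340),(97,460)],.038),("F",[(150,493),(350,477),(540,459)],.030),("Rt",[(555,150),(563,300),(570,430)],.016))}
print(P)
E
python3 - <<'E'
from g import *
def f(q):
    t=q[2];ex=np.array([np.cos(t),np.sin(t)]);ey=np.array([-ex[1],ex[0]]);o=q[:2]
    return [(p-o)@ey-.065 for p in P["L"]]+[(p-o)@ex+.1 for p in P["F"]]+[(p-o)@ey+.065 for p in P["Rt"]]
q=least_squares(f,[.69,.29,.08]);print(q.x,np.degrees(q.x[2]),np.array(q.fun)*1000)
im=r.snapshot("top")
o=r.silhouettes("top","shim")
m=o[0]["pixels"].astype(np.uint8);ys,xs=np.nonzero(m);print(xs.min(),xs.max(),ys.min(),ys.max())
c=np.hstack([cv2.resize(im[195:255,265:305],None,fx=10,fy=10,interpolation=2),cv2.resize((im*m[...,None])[195:255,265:305],None,fx=10,fy=10,interpolation=0)])
cv2.imwrite("pics/c2.png",c)
E
```

```text
{'L': [array([0.6511, 0.356 ]), array([0.6212, 0.352 ]), array([0.5889, 0.3476])], 'F': [array([0.5814, 0.3346]), array([0.5873, 0.2806]), array([0.5936, 0.2297])], 'Rt': [array([0.6808, 0.2315]), array([0.6393, 0.2273]), array([0.6037, 0.2238])]}
[0.6864 0.2963 0.118 ] 6.758207607357083 [-1.5274 -2.0152 -2.5507  0.2593 -0.2714  0.0121  1.2991  2.0577  2.7364]
273 296 203 242
```

View pics/c2.png

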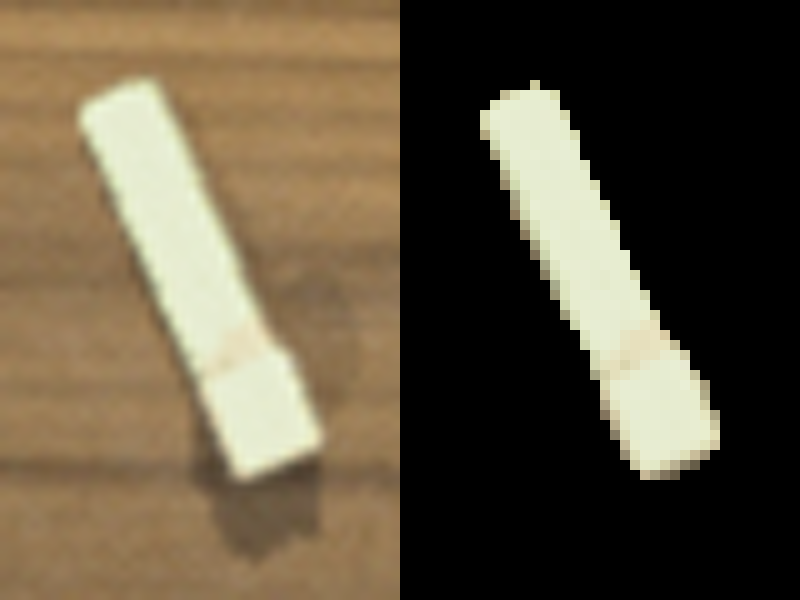

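The crop shows the shim's tip edge from (80,110) to (155,78). Its grip runs from a front edge at (203,375)–(290,347) to a rear edge at (238,480)–(322,440).

```bash
python3 - <<'E'
from h import *
np.set_printoptions(precision=4,suppress=True)
cal=r.get_calibration("top")
w=lambda X,Y,z:at(cal,(X+.5)/10-.5+265,(Y+.5)/10-.5+195,z)[:2]
tip=w(118,94,.003);gf=w(247,361,.024);gr=w(280,460,.022);gl=w(219,427,.02);grt=w(306,394,.024)
print(tip,gf,gr,gl,grt,"len",np.linalg.norm(gf-gr),np.linalg.norm(gl-grt))
for a,b in((w(80,115,.004),w(195,365,.009)),(w(158,85,.004),w(270,335,.009))):
    d=a-b;print(np.degrees(np.arctan2(d[1],d[0])))
g=(gf+gr)/2;d=tip-g;print("grip",g,(gl+grt)/2,np.linalg.norm(d),np.degrees(np.arctan2(d[1],d[0])))
s=r.get_state();T=R.from_quat(s["eef_rot"])
for yaw in (180+22.5,180+5):
    a=np.radians(yaw);D=np.array([[np.cos(a),np.sin(a),0],[np.sin(a),-np.cos(a),0],[0,0,-1]]).T
    D=np.column_stack([[np.cos(a),np.sin(a),0],[np.sin(a),-np.cos(a),0],[0,0,-1]])
    D[:,1]=np.cross(D[:,2],D[:,0])
    print(yaw,"rotvec tool deg",np.degrees((T.inv()*R.from_matrix(D)).as_rotvec()))
E
```

```text
[0.5533 0.006 ] [ 0.481  -0.0287] [ 0.4551 -0.0383] [ 0.4635 -0.022 ] [ 0.4727 -0.0446] len 0.02764597249951688 0.024426502873692878
25.75964851110317
25.02921732903751
grip [ 0.4681 -0.0335] [ 0.4681 -0.0333] 0.09395277753718183 24.856241683266727
202.5 rotvec tool deg [ -5.2334   7.2515 -17.8215]
185 rotvec tool deg [-4.053   7.9311 -0.3569]
```

Call:
play_rows --translation '[[0, 0, 0], [0, 0, 0], [0, 0, 0], [0.0086, -0.0368, 0], [0.0086, -0.0368, 0], [0.0086, -0.0368, 0], [0.0086, -0.0368, 0], [0.0086, -0.0368, 0], [0.0086, -0.0368, 0], [0.0086, -0.0368, 0], [0.0086, -0.0368, 0], [0, 0, 0]]' --delta_rot '[[-1.8, 2.38, -6.77], [-1.8, 2.38, -6.77], [-1.8, 2.38, -6.77], [0, 0, 0], [0, 0, 0], [0, 0, 0], [0, 0, 0], [0, 0, 0], [0, 0, 0], [0, 0, 0], [0, 0, 0], [0, 0, 0]]' --grip '[1, 1, 1, 1, 1, 1, 1, 1, 1, 1, 1, 1]'

```text
clock: 4.8
tool_pos: [0.4681, -0.0375, 0.1256]
eef_rot: [-0.213, 0.977, -0.001, -0.001]
contact_force: [0.7, -0.2, 0.0]
opening: 1.0
finger_force: 0.0
```

```bash
cat > st.py <<'E'
from h import *
import sys
np.set_printoptions(precision=4,suppress=True)
# usage: st.py x y z yaw_deg : remaining move in tool axes
x,y,z,yaw=map(float,sys.argv[1:5]);s=r.get_state();T=R.from_quat(s["eef_rot"]);a=np.radians(yaw)
X=np.array([np.cos(a),np.sin(a),0]);Z=np.array([0,0,-1.]);D=np.column_stack([X,np.cross(Z,X),Z])
d=np.array([x,y,z])-s["tool_pos"]
print(s["clock"],s["tool_pos"],"F",s["contact_force"],"M",s["moment"],"q",s["q"],s["opening"],s["finger_force"])
M=T.as_matrix();print("yaw",np.degrees(np.arctan2(M[1,0],M[0,0]))%360,"z",M[:,2])
print("d tool now",T.inv().apply(d),"rot",np.degrees((T.inv()*R.from_matrix(D)).as_rotvec()),"d in target axes",D.T@d)
E
python3 st.py .468 -.0335 .068 205
```

```text
4.8 [ 0.4681 -0.0375  0.1256] F [ 0.6879 -0.2143  0.0275] M [ 0.0681  0.0589 -0.0026] q [ 0.2684  0.8598 -0.4719  2.1462  1.0908  0.402   0.8906] 1.0002284304846913 0.0
yaw 204.5857513045784 z [-0.0005 -0.0028 -1.    ]
d tool now [-0.0017  0.0038  0.0576] rot [-0.1347 -0.0929 -0.4141] d in target axes [-0.0016  0.0037  0.0576]
```

Call:
play_rows --translation '[[-0.0017, 0.0038, 0.019], [0, 0, 0.019], [0, 0, 0.0195], [0, 0, 0], [0, 0, 0], [0, 0, 0], [0, 0, 0], [0, 0, 0], [0, 0, 0]]' --delta_rot '[[-0.13, -0.09, -0.4], [0, 0, 0], [0, 0, 0], [0, 0, 0], [0, 0, 0], [0, 0, 0], [0, 0, 0], [0, 0, 0], [0, 0, 0]]' --grip '[1, 1, 1, 1, -1, -1, -1, -1, -1]' --squeeze 40

```text
clock: 5.92
tool_pos: [0.4678, -0.0294, 0.0684]
eef_rot: [-0.22, 0.975, 0.001, 0.001]
contact_force: [-0.5, 0.6, 0.0]
opening: 0.458
finger_force: 0.0
```

```bash
python3 st.py .468 -.0335 .068 205; python3 - <<'E'
from h import *
im=r.snapshot("wrist");cv2.imwrite("pics/w2.png",cv2.resize(im,(800,600),interpolation=2))
E
```

```text
5.925 [ 0.4678 -0.0294  0.0684] F [-0.5077  0.6482  0.0317] M [ 0.0762 -0.0181  0.0251] q [ 0.1418  0.9561 -0.2868  2.1597  1.3825  0.2353  0.6108] 0.4578997360908045 0.0
yaw 205.42388206098383 z [ 0.0006  0.0021 -1.    ]
d tool now [ 0.0016 -0.0038  0.0004] rot [0.0945 0.0843 0.424 ] d in target axes [ 0.0016 -0.0039  0.0004]
```

View pics/w2.png

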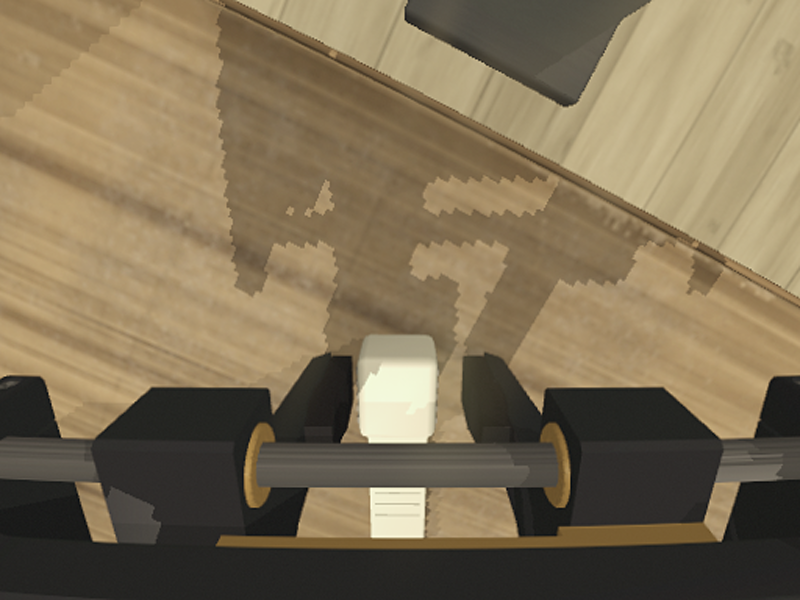

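The wrist picture shows the grip block at columns 360–437 between the fingers (352 and 462), aligned with them. I will shift to the centre and close.

Call:
play_rows --translation '[[0.0016, -0.0038, 0], [0, 0, 0], [0, 0, 0], [0, 0, 0], [0, 0, 0]]' --delta_rot '[[0, 0, 0], [0, 0, 0], [0, 0, 0], [0, 0, 0], [0, 0, 0]]' --grip '[-1, -1, -1, -1, -1]' --squeeze 40

```text
clock: 6.6
tool_pos: [0.4679, -0.0335, 0.0683]
eef_rot: [-0.22, 0.975, 0.001, 0.0]
contact_force: [-0.3, -0.3, 1.1]
opening: 0.291
finger_force: 40.0
```

```bash
python3 st.py .468 -.0335 .068 205
```

```text
6.6 [ 0.4679 -0.0335  0.0683] F [-0.2996 -0.3288  1.1354] M [-0.1091 -0.0339  0.0041] q [ 0.1506  0.9564 -0.2869  2.1584  1.3774  0.236   0.6248] 0.2906725807454171 40.00012499280274
yaw 205.4308120330572 z [ 0.0004  0.0018 -1.    ]
d tool now [-0.0001 -0.0001  0.0003] rot [0.0861 0.0628 0.4309] d in target axes [-0.0001 -0.0001  0.0003]
```

Call:
play_rows --translation '[[0, 0, -0.02], [0, 0, -0.035], [0, 0, -0.035], [-0.0063, 0.0365, 0], [-0.0063, 0.0365, 0], [-0.0063, 0.0365, 0], [-0.0063, 0.0365, 0], [-0.0063, 0.0365, 0], [-0.0063, 0.0365, 0], [-0.0063, 0.0365, 0], [0, 0, 0], [0, 0, 0], [0, 0, 0]]' --delta_rot '[[0, 0, 0], [0, 0, 9.35], [0, 0, 9.35], [0, 0, 0], [0, 0, 0], [0, 0, 0], [0, 0, 0], [0, 0, 0], [0, 0, 0], [0, 0, 0], [0, 0, 0], [0, 0, 0], [0, 0, 0]]' --grip '[-1, -1, -1, -1, -1, -1, -1, -1, -1, -1, -1, -1, -1]'

```text
clock: 8.22
tool_pos: [0.4817, 0.2235, 0.1586]
eef_rot: [-0.058, 0.998, 0.0, -0.0]
contact_force: [0.2, -0.6, -0.8]
opening: 0.291
finger_force: 40.0
```

```bash
python3 st.py .4822 .2257 .0688 186.7;  python3 - <<'E'
from h import *
im=r.snapshot("top");cv2.imwrite("pics/c3.png",cv2.resize(im[130:220,130:250],(800,600),interpolation=2))
r.snapshot("side")
for c in("top","side"):
  for t in ("shim","cup"): print(c,t,[(np.round(o["point"],4).tolist(),round(o["confidence"],2)) for o in r.look_for(c,t)])
E
```

```text
8.225 [0.4817 0.2235 0.1586] F [ 0.1557 -0.5677 -0.8134] M [ 0.0383 -0.0576 -0.0322] q [-0.2275  0.8344 -0.4945  1.9544  0.7477  0.543   0.4407] 0.29109711432665164 39.99974093399942
yaw 186.63676315596373 z [-0.0002  0.0002 -1.    ]
d tool now [-0.0008  0.0021  0.0898] rot [ 0.0156 -0.0121 -0.0632] d in target axes [-0.0008  0.0021  0.0898]
top shim [([0.5621, 0.2272, 0.096], 0.55)]
top cup [([0.5986, 0.1172, 0.039], 0.59)]
side shim [([0.5182, 0.2173, 0.0987], 0.45)]
side cup [([0.5862, 0.0943, 0.046], 0.89)]
```

View pics/c3.png

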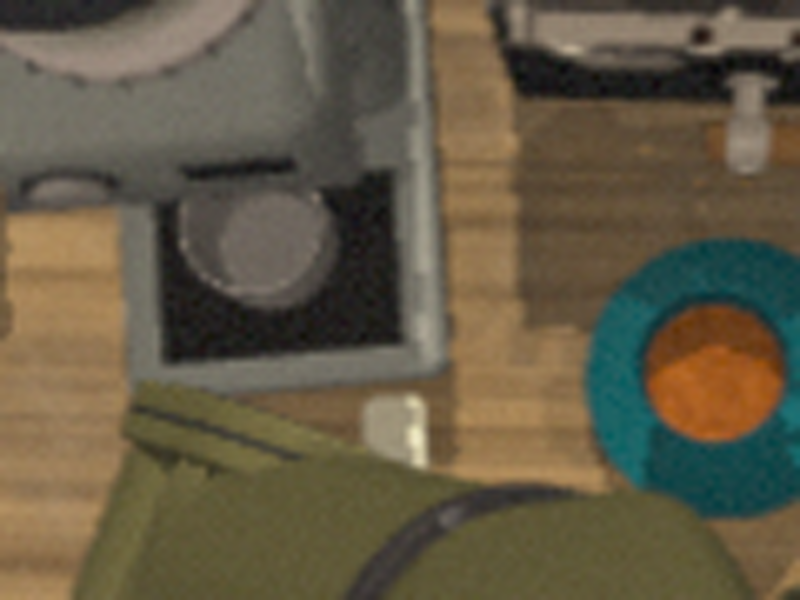

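The picture shows the shim's tip at columns 365–425, row 397, squarely in front of the plate's right half. The saucer is clear at column 590 and beyond. Now I lower the shim.

Call:
play_rows --translation '[[-0.0008, 0.0021, 0.03], [0, 0, 0.03], [0, 0, 0.02], [0, 0, 0.009], [0, 0, 0], [0, 0, 0]]' --delta_rot '[[0, 0, 0], [0, 0, 0], [0, 0, 0], [0, 0, 0], [0, 0, 0], [0, 0, 0]]' --grip '[-1, -1, -1, -1, -1, -1]'

```text
clock: 9.28
tool_pos: [0.4826, 0.2279, 0.0705]
eef_rot: [-0.059, 0.998, 0.001, 0.001]
contact_force: [-0.1, 0.2, -0.4]
opening: 0.291
finger_force: 40.0
```

```bash
python3 st.py .4822 .2257 .0688 186.7
```

```text
9.275 [0.4826 0.2279 0.0705] F [-0.148   0.1918 -0.4229] M [-0.0018 -0.0062 -0.0006] q [-0.3303  0.9739 -0.3295  1.9683  0.8953  0.3477  0.3036] 0.29064303128662555 39.99977954663336
yaw 186.72509645784137 z [ 0.0012  0.0027 -1.    ]
d tool now [ 0.0006 -0.0021  0.0017] rot [0.1472 0.0887 0.0252] d in target axes [ 0.0006 -0.0021  0.0017]
```

Call:
play_rows --translation '[[-0.004, -0.0021, 0.0015], [-0.005, 0, 0], [-0.005, 0, 0], [-0.004, 0, 0], [0, 0, 0]]' --delta_rot '[[0.15, 0.09, 0], [0, 0, 0], [0, 0, 0], [0, 0, 0], [0, 0, 0]]' --grip '[-1, -1, -1, -1, -1]'

```text
clock: 9.9
tool_pos: [0.501, 0.2278, 0.0684]
eef_rot: [-0.058, 0.998, -0.0, -0.0]
contact_force: [1.2, -0.2, 0.7]
opening: 0.293
finger_force: 40.0
```

Call:
play_rows --translation '[[-0.002, 0, 0], [-0.002, 0, 0], [-0.002, 0, 0], [0, 0, 0]]' --delta_rot '[[0, 0, 0], [0, 0, 0], [0, 0, 0], [0, 0, 0]]' --grip '[-1, -1, -1, -1]'

```text
clock: 10.4
tool_pos: [0.5066, 0.2285, 0.0683]
eef_rot: [-0.059, 0.998, -0.0, -0.0]
contact_force: [-0.3, -0.2, 0.6]
opening: 0.29
finger_force: 40.0
```

Call:
play_rows --translation '[[-0.001, 0, 0], [-0.001, 0, 0], [0, 0, 0]]' --delta_rot '[[0, 0, 0], [0, 0, 0], [0, 0, 0]]' --grip '[-1, -1, -1]'

```text
clock: 10.78
tool_pos: [0.5083, 0.2287, 0.0684]
eef_rot: [-0.059, 0.998, -0.0, -0.0]
contact_force: [-2.5, 0.4, 1.9]
opening: 0.291
finger_force: 40.0
```

Call:
play_rows --translation '[[-0.001, 0, 0], [0, 0, 0]]' --delta_rot '[[0, 0, 0], [0, 0, 0]]' --grip '[-1, -1]'

```text
clock: 11.02
tool_pos: [0.5086, 0.2287, 0.0684]
eef_rot: [-0.059, 0.998, -0.0, -0.001]
contact_force: [-3.9, 0.7, 4.7]
opening: 0.291
finger_force: 40.0
```

The right foot stands: the tip met resistance 13–14 mm short of the foot's middle, as the pad should give. So the left foot is the open one. I back out, shift 92 mm left and try there.

Call:
play_rows --translation '[[0.008, 0, -0.0003], [0.012, 0, 0], [0.012, 0, 0], [0, 0.023, 0], [0, 0.023, 0], [0, 0.023, 0], [0, 0.023, 0], [0, 0, 0], [0, 0, 0], [0, 0, 0]]' --delta_rot '[[0, 0, 0], [0, 0, 0], [0, 0, 0], [0, 0, 0], [0, 0, 0], [0, 0, 0], [0, 0, 0], [0, 0, 0], [0, 0, 0], [0, 0, 0]]' --grip '[-1, -1, -1, -1, -1, -1, -1, -1, -1, -1]'

```text
clock: 12.28
tool_pos: [0.4671, 0.3151, 0.0685]
eef_rot: [-0.058, 0.998, -0.001, -0.0]
contact_force: [0.3, 0.3, 0.5]
opening: 0.29
finger_force: 40.0
```

```bash
python3 st.py .4715 .3171 .0686 186.7;  python3 - <<'E'
from h import *
im=r.snapshot("top");cv2.imwrite("pics/c4.png",cv2.resize(im[130:220,130:250],(800,600),interpolation=2))
E
```

```text
12.275 [0.4671 0.3151 0.0685] F [0.3161 0.3213 0.5149] M [0.1088 0.0296 0.0391] q [-0.459   0.9983 -0.3731  1.8735  0.8224  0.4329  0.2445] 0.2895561882022946 39.99993458390236
yaw 186.66162981606806 z [-0.0008 -0.0021 -1.    ]
d tool now [-0.0046  0.0015 -0.0001] rot [-0.1131 -0.0591 -0.0383] d in target axes [-0.0046  0.0015 -0.0001]
```

View pics/c4.png

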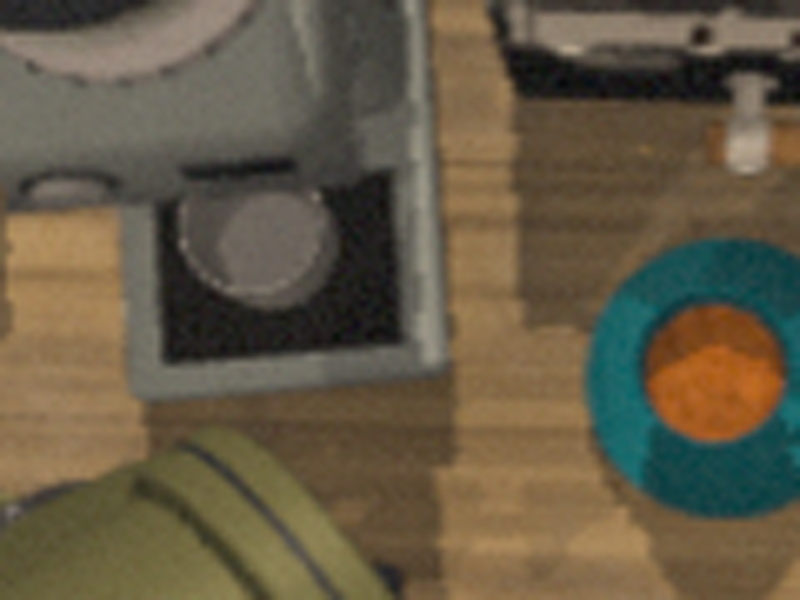

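The grinder has not moved: its plate corners are still at (135,398) and (445,372). The shim is hidden under the arm. I advance under the left foot.

Call:
play_rows --translation '[[-0.005, 0, 0], [-0.005, 0, 0], [-0.005, 0, 0], [-0.005, 0, 0], [-0.005, 0, 0], [0, 0, 0]]' --delta_rot '[[0, 0, 0], [0, 0, 0], [0, 0, 0], [0, 0, 0], [0, 0, 0], [0, 0, 0]]' --grip '[-1, -1, -1, -1, -1, -1]'

```text
clock: 13.08
tool_pos: [0.4922, 0.3192, 0.0685]
eef_rot: [-0.058, 0.998, -0.0, -0.0]
contact_force: [0.0, 0.7, -0.3]
opening: 0.294
finger_force: 40.0
```

```bash
python3 st.py .5301 .3240 .0686 186.7
```

```text
13.075 [0.4922 0.3192 0.0685] F [ 0.0228  0.6573 -0.3327] M [-0.0121  0.0251  0.0323] q [-0.4198  1.0177 -0.4127  1.8018  0.7972  0.4976  0.3088] 0.2939426898156734 39.99984992668033
yaw 186.69310399290413 z [-0.0004 -0.0005 -1.    ]
d tool now [-0.0382  0.0003 -0.0001] rot [-0.026  -0.0272 -0.0069] d in target axes [-0.0382  0.0003 -0.0001]
```

Call:
play_rows --translation '[[-0.003, 0, 0], [-0.002, 0, 0], [-0.002, 0, 0], [-0.002, 0, 0], [0, 0, 0]]' --delta_rot '[[0, 0, 0], [0, 0, 0], [0, 0, 0], [0, 0, 0], [0, 0, 0]]' --grip '[-1, -1, -1, -1, -1]'

```text
clock: 13.7
tool_pos: [0.5008, 0.3203, 0.0685]
eef_rot: [-0.059, 0.998, -0.0, -0.0]
contact_force: [0.8, -0.3, -0.4]
opening: 0.29
finger_force: 40.0
```

Call:
play_rows --translation '[[-0.002, 0, 0], [-0.002, 0, 0], [-0.002, 0, 0], [0, 0, 0]]' --delta_rot '[[0, 0, 0], [0, 0, 0], [0, 0, 0], [0, 0, 0]]' --grip '[-1, -1, -1, -1]'

```text
clock: 14.2
tool_pos: [0.5068, 0.3211, 0.0685]
eef_rot: [-0.059, 0.998, -0.0, -0.0]
contact_force: [0.2, 0.7, 0.6]
opening: 0.291
finger_force: 40.0
```

Call:
play_rows --translation '[[-0.003, 0, 0], [-0.003, 0, 0], [-0.003, 0, 0], [-0.003, 0, 0], [-0.003, 0, 0], [0, 0, 0]]' --delta_rot '[[0, 0, 0], [0, 0, 0], [0, 0, 0], [0, 0, 0], [0, 0, 0], [0, 0, 0]]' --grip '[-1, -1, -1, -1, -1, -1]'

```text
clock: 14.95
tool_pos: [0.5218, 0.3228, 0.0685]
eef_rot: [-0.059, 0.998, -0.0, -0.0]
contact_force: [-0.2, -0.2, -0.1]
opening: 0.293
finger_force: 40.0
```

Call:
play_rows --translation '[[-0.001, 0, 0.0003], [-0.001, 0, 0], [-0.001, 0, 0], [-0.001, 0, 0], [0, 0, 0]]' --delta_rot '[[0, 0, 0], [0, 0, 0], [0, 0, 0], [0, 0, 0], [0, 0, 0]]' --grip '[-1, -1, -1, -1, -1]'

```text
clock: 15.58
tool_pos: [0.5254, 0.3236, 0.0684]
eef_rot: [-0.059, 0.998, -0.0, -0.0]
contact_force: [-1.7, 0.2, 4.0]
opening: 0.291
finger_force: 40.0
```

Call:
play_rows --translation '[[-0.001, 0, 0], [-0.001, 0, 0], [0, 0, 0]]' --delta_rot '[[0, 0, 0], [0, 0, 0], [0, 0, 0]]' --grip '[-1, -1, -1]'

```text
clock: 15.95
tool_pos: [0.5273, 0.3237, 0.0684]
eef_rot: [-0.059, 0.998, -0.0, -0.0]
contact_force: [-3.3, -0.0, 4.5]
opening: 0.288
finger_force: 40.0
```

Call:
play_rows --translation '[[-0.001, 0, 0], [0, 0, 0]]' --delta_rot '[[0, 0, 0], [0, 0, 0]]' --grip '[-1, -1]'

```text
clock: 16.2
tool_pos: [0.5281, 0.3238, 0.0684]
eef_rot: [-0.059, 0.998, -0.0, -0.001]
contact_force: [-3.3, -0.3, 5.3]
opening: 0.291
finger_force: 40.0
```

Call:
play_rows --translation '[[-0.001, 0, 0], [0, 0, 0]]' --delta_rot '[[0, 0, 0], [0, 0, 0]]' --grip '[-1, -1]'

```text
clock: 16.45
tool_pos: [0.5286, 0.3239, 0.0684]
eef_rot: [-0.059, 0.998, -0.0, -0.001]
contact_force: [-3.8, -0.5, 6.3]
opening: 0.291
finger_force: 40.0
```

Call:
play_rows --translation '[[-0.001, 0, 0], [0, 0, 0]]' --delta_rot '[[0, 0, 0], [0, 0, 0]]' --grip '[-1, -1]'

```text
clock: 16.7
tool_pos: [0.5291, 0.324, 0.0684]
eef_rot: [-0.059, 0.998, -0.001, -0.002]
contact_force: [-6.2, -2.0, 7.4]
opening: 0.289
finger_force: 40.0
```

Call:
play_rows --translation '[[-0.001, 0, 0], [0, 0, 0]]' --delta_rot '[[0, 0, 0], [0, 0, 0]]' --grip '[-1, -1]'

```text
clock: 16.95
tool_pos: [0.5295, 0.3241, 0.0684]
eef_rot: [-0.059, 0.998, -0.001, -0.002]
contact_force: [-6.7, -1.0, 9.0]
opening: 0.289
finger_force: 40.0
```

Call:
play_rows --translation '[[-0.001, 0, 0], [0, 0, 0]]' --delta_rot '[[0, 0, 0], [0, 0, 0]]' --grip '[-1, -1]'

```text
clock: 17.2
tool_pos: [0.5299, 0.3242, 0.0684]
eef_rot: [-0.059, 0.998, -0.001, -0.003]
contact_force: [-8.3, -2.0, 9.1]
opening: 0.291
finger_force: 40.0
```

Call:
play_rows --translation '[[-0.001, 0, 0], [0, 0, 0]]' --delta_rot '[[0, 0, 0], [0, 0, 0]]' --grip '[-1, -1]'

```text
clock: 17.45
tool_pos: [0.5302, 0.3242, 0.0684]
eef_rot: [-0.059, 0.998, -0.001, -0.003]
contact_force: [-9.8, -2.4, 10.6]
opening: 0.293
finger_force: 40.0
```

```bash
python3 st.py .5301 .3240 .0686 186.7
```

```text
17.45 [0.5302 0.3242 0.0684] F [-9.8128 -2.3938 10.5675] M [-0.2431  1.8098 -0.027 ] q [-0.37    1.0521 -0.4651  1.6848  0.7578  0.6001  0.4102] 0.2925292319666122 40.00222287140787
yaw 186.8123933370111 z [-0.006  -0.0024 -1.    ]
d tool now [ 0.0002 -0.0002 -0.0002] rot [-0.0968 -0.3576  0.1127] d in target axes [ 0.0002 -0.0002 -0.0002]
```

Call:
play_rows --translation '[[0.0015, 0, 0], [0.0015, 0, 0], [0, 0, 0]]' --delta_rot '[[0, 0, 0], [0, 0, 0], [0, 0, 0]]' --grip '[-1, -1, -1]'

```text
clock: 17.82
tool_pos: [0.5299, 0.3241, 0.0684]
eef_rot: [-0.059, 0.998, -0.0, -0.001]
contact_force: [-3.7, 0.8, 6.3]
opening: 0.293
finger_force: 40.0
```

Call:
play_rows --translation '[[0.001, 0, 0], [0, 0, 0], [0, 0, 0], [0, 0, 0], [0, 0, 0], [0, 0, 0]]' --delta_rot '[[0, 0, 0], [0, 0, 0], [0, 0, 0], [0, 0, 0], [0, 0, 0], [0, 0, 0]]' --grip '[-1, -1, 0.3, 0.3, 0.3, 0.3]'

```text
clock: 18.58
tool_pos: [0.5294, 0.3236, 0.0681]
eef_rot: [-0.059, 0.998, -0.0, -0.0]
contact_force: [-0.3, 0.7, 0.9]
opening: 0.651
finger_force: 0.0
```

Call:
play_rows --translation '[[0, 0, -0.01], [0, 0, -0.03], [0, 0, -0.04], [0.04, 0, -0.02], [0.05, 0, 0], [0.03, -0.05, 0], [0, -0.05, 0], [0, -0.05, 0], [0, -0.05, 0], [0, 0, 0], [0, 0, 0], [0, 0, 0]]' --delta_rot '[[0, 0, 0], [0, 0, 0], [0, 0, 0], [0, 0, 0], [0, 0, 0], [0, 0, 0], [0, 0, 0], [0, 0, 0], [0, 0, 0], [0, 0, 0], [0, 0, 0], [0, 0, 0]]' --grip '[0.3, 0.3, 0.3, 0.3, 0.3, 0.3, 0.3, 0.3, 0.3, 0.3, 0.3, 0.3]'

```text
clock: 20.08
tool_pos: [0.4338, 0.1129, 0.1688]
eef_rot: [-0.06, 0.998, 0.0, 0.0]
contact_force: [-0.3, -1.2, 0.6]
opening: 0.649
finger_force: 0.0
```

```bash
python3 - <<'E'
from h import *
s=r.get_state();print(s["clock"],s["tool_pos"],s["contact_force"])
im=r.snapshot("top");cv2.imwrite("pics/c5.png",cv2.resize(im[130:220,130:250],(800,600),interpolation=2))
r.snapshot("side")
for t in ("cup","pitcher","grinder","shim"): print(t,[(np.round(o["point"],4).tolist(),round(o["confidence"],2)) for o in r.look_for("side",t)])
o=r.silhouettes("top","shim")
if o: ys,xs=np.nonzero(o[0]["pixels"]);print(xs.min(),xs.max(),ys.min(),ys.max(),at(r.get_calibration("top"),xs.mean(),ys.max(),.02))
E
```

```text
20.075 [0.43384845 0.11289194 0.16881056] [-0.26079733 -1.20476239  0.61101318]
cup [([0.5839, 0.097, 0.0431], 0.81)]
pitcher [([0.5615, -0.2728, 0.0612], 0.86)]
grinder [([0.6919, 0.2508, 0.2162], 0.57)]
shim [([0.5557, 0.3158, 0.0067], 0.6)]
154 164 190 214 [0.51496265 0.32173669 0.02      ]
```

View pics/c5.png

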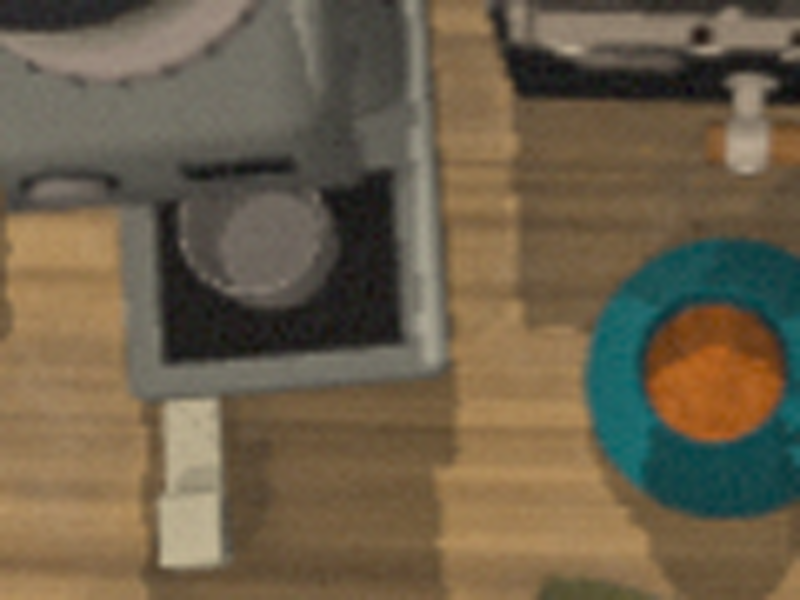

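The shim sits straight under the left front foot, at columns 160–225. The plate corners at (135,398) and (445,372) and the cup are where they were, so I hand the job in.

```bash
python3 -c "
from plant import r
print(r.finish_job())"
```

```text
the job is handed in; nothing more can be done
None
```

I felt out the right foot (it stood), then slid the shim under the hanging left foot and seated it with a push of about 10 N, tip about 19 mm past the foot's middle; the grinder, cup and pitcher did not visibly move, and I handed the job in at about 20 s (no verdict returned).

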